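# Set the waffle iron and hold the contact thermometer on its lid

## Task

First turn the waffle iron's thermostat knob clockwise until its pointer stands at the one long, broad mark on the scale. Then lift the contact thermometer out of its wooden stand and hold its sprung tip inside the small ring marked in the middle of the sloping lid, with the thermometer square to the lid (not simply upright) and pressing lightly, so that the tip is about half pushed in; never jab the lid hard and leave the other kitchen things alone. Finish holding it there in the gripper: do not put it down or let go.

Things in the scene. Friction and masses are not known exactly. Their poses are not given: they have to be found in the camera images.
- iron: Square black waffle iron with steel lid, fixed. Origin: on the ledge (z = 0); x axis from its front (control deck, robot side) to its back, z up. Front deck: x -210 to -40 mm, y +-100, top 45 mm high. Behind it the casing spans x -50 to 176, y +-118, its lid rising from 84 mm high at x -49 to 152 mm at x 139. A 110 mm wide lip on the lid's front reaches x -69, 71 to 81 mm high.
- lid: The lid of the iron (fixed, shut): flat steel top 200 mm by 225 mm. Origin: centre of its top face, 45 mm behind and 118 mm above the iron's origin. Its z axis is square to the top face and points out of it: 20 degrees from vertical, leaning back to the front of the iron (-x of the iron).
- spot (a point): The marked spot, at the middle of the lid's top face: the centre of a dark ring 25 mm across, drawn flat on the steel (same point as lid's origin).
- thermostat (a joint): Angle (rad) of the thermostat knob on the iron's front deck, 0 to 2.355; grows clockwise seen from above. At 0 the pointer points to the iron's front (-x of the iron), at 1.57 to the iron's left side (+y of the iron), which is where the long mark is. Light friction holds it where it is left (about 0.03 N m).
- knob_grip (a point): On the knob's vertical axis at gripping height: 9 mm below its top, 80 mm above the ledge, 152 mm in front of the iron's origin. The knob is a black disc 44 mm across (its top 57 mm above the ledge) carrying an upright bar 42 mm long, 14 mm thick, top 89 mm above the ledge. The bar lies along the pointer's direction: grip it across its 14 mm.
- pointer (a point): Outer end of the knob's black pointer nose, 28.5 mm from the knob's axis, 53 mm above the ledge; a white line on top of the bar shows the same end.
- long_mark (a point): Middle of the long mark on the round aluminium scale (100 mm across) under the knob, 39 mm from the knob's axis to the iron's left (+y): 19 mm long and 5 mm broad. The six other marks are only 6 mm long and 1.6 mm broad, 0.3925 rad apart; the long one is the fifth counted clockwise from the front mark (value 0).
- stand: Square block of pale wood, 75 x 75 x 70 mm high, fixed to the ledge, with an upright through hole 19 mm across in its middle, in which the thermometer stands. Origin: centre of the underside.
- probe: Contact thermometer, 0.1 to 0.17 kg, upright in the stand. z runs along its axis from tip to handle; origin on the axis at the underside of its flange, which rests on the stand. Flange 36 mm wide, z 0 to 8 mm; black handle 30 (x) by 24 mm (y), z 8 to 78; steel stem 12 mm thick, down to z -30; from it a sprung brass rod 8 mm thick, round-nosed, to z -58.
- plunger (a joint): How far the sprung rod is pushed into the stem, in m: 0 free, 0.014 at its stop. Spring 350 N/m, no preload: about 2.5 N when half in (0.007), 4.9 N at the stop.
- tip (a point): End of the thermometer's sprung rod: 58 mm below probe's origin on the axis when free; moves in with the rod.
- crock: Lidded stoneware crock, 116 mm wide, 152 mm high, loose: a bystander that may stand on either side, where the stand is not. Origin: centre of the underside.
- spoon: Small wooden spoon lying at the left, about 170 mm long, a bystander.
- spatula: Black spatula lying at the left, a bystander.
- mug: White mug, 80 mm wide, 90 mm high, a bystander.
- bowl: White bowl, 150 mm wide, 70 mm high, a bystander.
- jar: Glass jar with steel cap, 64 mm wide, 110 mm high, a bystander.
Things that resemble listed ones, but are neither listed nor needed, are in the scene too. Of the things that look like the stand, take the one that is farthest to the robot's left at the start. Leave any white look-alike of the probe alone.

How it is judged (in metres and radians):
On the way, in this order (a step that is already met when the one before it is completed fails the run):
1. the thermostat knob points at the long mark (value of joint thermostat between 1.43 and 1.71 rad and contact force between probe and the fingers below 0.1 N), for 0.2 s.
2. the thermometer is lifted out of the stand, in the fingers (z of tip in the frame of stand above 0.08 m and contact force between probe and the fingers above 1 N and contact force between probe and stand below 0.05 N), for 0.2 s.
At the end, for the whole second after the job is handed in: The knob is within 0.14 rad (8 degrees) of the long mark; the thermometer is held in the fingers, within 8 degrees of square to the lid, its tip within 10.5 mm of the ring's centre and pressing with 0.7 to 4.5 N (rod 2 to 12.5 mm in), at rest (value of joint thermostat between 1.43 and 1.71 rad and contact force between the fingers and probe above 2 N and distance between tip and spot below 0.0105 m and angle between the z axis of probe and the z axis of lid, either way round below 0.14 rad and angle between probe's own z axis and vertical below 0.6 rad and contact force between plunger and lid between 0.7 and 4.5 N and value of joint plunger between 0.002 and 0.0125 m and linear speed of probe below 0.02 m/s); the arm keeps its last pose, push and grip.
It fails at once if the lid is jabbed (more than 10 N from the thermometer) (contact force between probe and iron above 10 N).
It fails at once if a bystander is pushed more than 20 mm (distance of any of crock, spoon, spatula, mug, bowl, jar from where it was at the start of the episode above 0.02 m).
It also fails if it takes over 48 s, if anything falls off the work surface, if the arm or the gripper's body presses on something with over 40 N, if the wrist force passes 120 N, or if a joint passes its speed limit or range.

## Robot

A 7-joint arm with a two-finger parallel gripper is mounted at the origin on the work surface. World frame = base frame: x ahead of the robot, y to its left, z up, the work surface at z = 0. Lengths are in mm, angles in rad, forces in N, time in s.
With the tool pointing down it reaches from about 400 to 875 mm from the base axis. Payload 4.4 kg.
Tool frame: the origin (TCP) lies at the very end of the fingers, on their centre line; the grasp point (between the pads) lies ctrl.grip_depth behind it (ctrl.grip_depth is the distance from the TCP to the grasp point, in mm); y points along the fingers, x is the direction in which the jaws open and shut, and the axes are right-handed (so a half turn about y gives the same grasp; the last joint's range is limited). The gripper opens to 85 mm and grips with 20 to 120 N. Pads are 22 mm wide; open, the fingers measure 114 mm over their backs; the gripper's body (76 mm by 85 mm) begins 54 mm behind the grasp point. The pads swing forward as they close: fully open they stand 13 mm farther back than shut.
Start: joints at [-1.35, 0.628, 0.038, 1.517, -0.027, 0.996, -0.02], TCP at [183.85, 623.472, 231.313] pointing down, gripper open.
Joint ranges: [-3.06, 3.06], [-0.37, 2.12], [-1.25, 1.32], [0.18, 2.47], [-1.1, 4.24], [0.23, 1.98], [-2.94, 2.94]. Speed limits (rad/s): [2.57, 2.57, 3.14, 3.14, 3.14, 3.14, 3.14].

## Interface

Orientations are given as [roll, pitch, yaw] about the fixed x, y, z axes, in that order (R = Rz(yaw) Ry(pitch) Rx(roll)).
In Python, from cell import ctrl gives the robot as it stands.
- The arm moves only by the tool apply_moves, never from a script. Its argument "motion" is a list of rows, each a list of 5 numbers: the shift along the tool's x, y, z in cm, then the turn about the tool's y in rad, then the finger opening in cm, from 0 to 8.54. In form: [[tx, ty, tz, roll, hand], ...]. A call has 1 to 20 rows; each row is the pose to reach, as a shift and turn from the pose commanded when the call began, along the tool's axes at that moment; what a row does not reach only later rows make up. A row lasts 1/8 s, in which the tool goes at most 62.5 mm and 10.7 degrees, less where a joint would pass 70% of its speed; a pose out of reach is approached as far as the arm can. A call with a gripper value outside its range is refused whole. The fingers move at their own pace and stop on an object; the grip force is fixed at half the most. Time passes only in rows, so rows that repeat a pose let the fingers close. It gives the time, the measured TCP pose, the force and the opening at its end, in the units of the state.
- ctrl.read_state(): the state, without advancing time (a new reading comes with each control period).
- ctrl.get_image(name): name is "side" or "top" or "wrist"; returns a dict with "image" (480x640x3 uint8, red, green, blue), "vfov" (degrees; the focal length in pixels is half the picture's height over the tangent of half this angle, whatever the lens; pixels are square), "cx", "cy" (the principal point, pixels), "extrinsics" (4x4, takes a point from world to camera coordinates); the wrist camera has in their place "tool_from_camera" (4x4, takes a point from camera to tool coordinates, whose origin is the TCP and whose axes are the tool frame's). Camera axes: x right, y up, looking along -z (the intrinsics and any distortion apply to the point x, -y, -z); pixel columns grow to the right and rows downward; lengths in mm; the calibration is good to about 2 mm. A picture is of the moment at which its call begins: read the wrist's pose just before it. There is no depth.
- ctrl.finish_job(): hands the job in, once; it reports no verdict.
Trained networks look in a picture, given as the dict that the camera call returned (one of the last four; its "shot" number tells which), for a name from the list of things; names that differ only in an ending like _2 or _b are one class to them, and where a whole thing is asked for, a point or a joint stands for the part that bears it (a point fixed in the world has none). Each returns a list of dicts, best first, with "confidence" (0 to 1); they miss things now and then, are a little off and sometimes report something else, mostly with a low value. They report only what shows in the picture. A call takes as long as a camera call. They do not tell look-alikes from the thing itself.
- ctrl.search_frame(picture, query): "location" ([x, y, z] in mm, in world coordinates, good to about 4 mm: the middle of the surface that is visible of it).
- ctrl.mark_of(picture, query): "location" ([x, y, z] in mm, in world coordinates, good to about 4 mm: a listed point, or the origin of a listed thing).
The state is a dict: "clock": time; "qpos": joint angles; "qd": joint speeds; "tau": joint torques, N m; "eef_pos": TCP position; "tool_rot": TCP orientation; "force": force on the tool from outside, world axes, zero at the start; "torque": the same for the moment, N m; "width": finger opening in mm.
Only numpy, scipy, OpenCV 4.12 (cv2) and the standard library are available. Lean on these libraries where they do the work, as an engineer would, in place of code of your own. Each camera call takes 0.05 s, during which the arm holds its last target.

## Working session

There is one attempt and no reset: what is moved stays moved. The work goes in short steps, Python scripts to look and compute and a tool call to move; the robot and the scene stay as the last step left them, time stands still between calls to the robot, and variables do not carry over. Pictures are saved under pics/ and viewed, and the job is handed in when it is done.

Besides the shell and the picture viewer there is one more tool, called after "Request:" by a JSON object that holds its "name" and its "arguments". apply_moves: Moves the arm, as the interface text tells. Its arguments: {"type":"object","properties":{"motion":{"type":"array","items":{"type":"array","items":{"type":"number"}}}},"required":["motion"]}

```bash
ls; mkdir -p pics; cat > h.py <<'E'
import numpy as np,cv2
from cell import ctrl
from scipy.spatial.transform import Rotation as R
def save(p,n): cv2.imwrite('pics/'+n+'.png',cv2.cvtColor(np.ascontiguousarray(p['image']),cv2.COLOR_RGB2BGR))
def proj(p,X,T=None):
    X=np.atleast_2d(X); E=np.array(p['extrinsics']) if 'extrinsics' in p else np.linalg.inv(T@np.array(p['tool_from_camera']))
    c=X@E[:3,:3].T+E[:3,3]; f=240/np.tan(np.radians(p['vfov'])/2)
    return np.c_[p['cx']+f*c[:,0]/-c[:,2], p['cy']-f*c[:,1]/-c[:,2]]
def tool(s):
    T=np.eye(4);T[:3,:3]=R.from_euler('xyz',s['tool_rot']).as_matrix();T[:3,3]=s['eef_pos'];return T
E
python3 - <<'E'
from h import *
s=ctrl.read_state();print(s, ctrl.grip_depth)
for n in ['side','top','wrist']:
    p=ctrl.get_image(n);save(p,n+'0');print(n,[ (k,v) for k,v in p.items() if k!='image'])
    for q in ['stand','probe','lid','spot','knob_grip','pointer','long_mark','crock','iron']:
        for f in ('mark_of',):
            try: print(q,[(np.round(d['location']),round(d['confidence'],2)) for d in getattr(ctrl,f)(p,q)])
            except Exception as e: print(q,e)
E
```

```text
pics
{'clock': 0.0, 'qpos': array([-1.3497621 ,  0.62935175,  0.03840256,  1.51840188, -0.02699851,
        0.99625778, -0.02002946]), 'qd': array([-4.10311363e-04, -1.73258623e-03, -6.28641450e-04,  1.83550441e-04,
        4.72142632e-04,  7.61829206e-07, -6.55050929e-04]), 'tau': array([ 3.38990924e-05, -5.63396680e+01,  1.22594900e+00, -1.93454432e+01,
        1.08361742e-02,  1.07337596e-02,  8.20492687e-06]), 'eef_pos': array([183.66876954, 622.85281292, 230.37386659]), 'tool_rot': array([-1.57080038,  0.00190206,  1.28396454]), 'force': array([-0.09313362, -0.22971932,  0.34681808]), 'torque': array([0.0146095 , 0.00803016, 0.02092074]), 'width': 85.25464984412139} 18.700000000000003
side [('vfov', 43.85226785232473), ('cx', 314.19217778439776), ('cy', 240.43808221852336), ('extrinsics', array([[-9.98598122e-01, -5.23971351e-02, -7.50538209e-03,
         5.92338898e+02],
       [ 2.17562329e-02, -5.35561644e-01,  8.44215844e-01,
        -1.13022972e+02],
       [-4.82540864e-02,  8.42869068e-01,  5.35950816e-01,
        -1.71619931e+03],
       [ 0.00000000e+00,  0.00000000e+00
[... 1576 characters left out ...]
53.]), 0.55)]
long_mark [(array([485.,  47.,  55.]), 0.64)]
crock [(array([ 434., -363.,   -2.]), 0.76)]
iron [(array([630., -11.,   1.]), 0.61)]
wrist [('vfov', 71.97763405112951), ('cx', 324.8425313080358), ('cy', 243.07112892018876), ('tool_from_camera', array([[ 9.99999962e-01, -1.22851243e-04, -2.47804520e-04,
         7.35200012e-03],
       [-1.96276553e-04,  3.16045142e-01, -9.48744133e-01,
        -1.42061962e+02],
       [ 1.94871811e-04,  9.48744145e-01,  3.16045106e-01,
         8.14949008e+01],
       [ 0.00000000e+00,  0.00000000e+00,  0.00000000e+00,
         1.00000000e+00]])), ('shot', 3)]
stand []
probe []
lid []
spot []
knob_grip []
pointer []
long_mark []
crock []
iron []
```

View images.

View pics/top0.png

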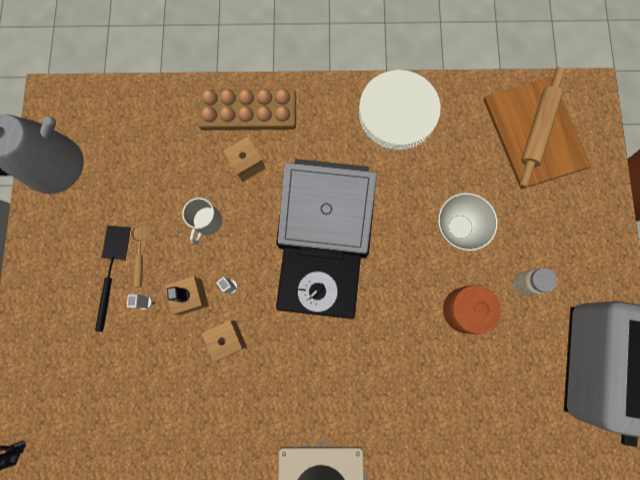

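View pics/side0.png

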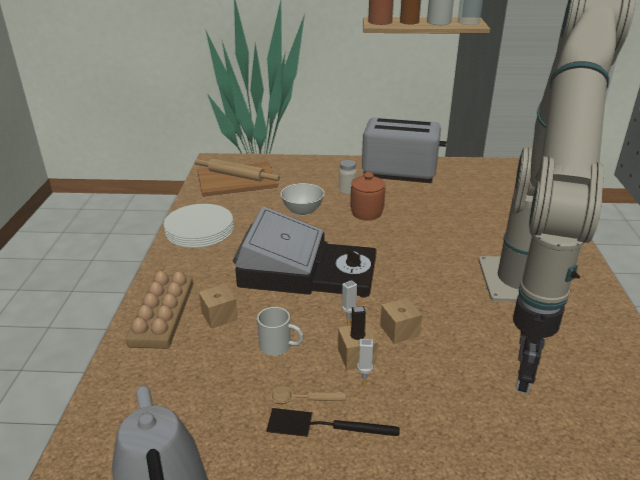

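```bash
python3 - <<'E'
from h import *
t=cv2.imread('pics/top0.png');s=cv2.imread('pics/side0.png')
a=cv2.resize(t[255:345,115:245],(520,360),interpolation=cv2.INTER_CUBIC)
b=cv2.resize(s[295:385,315:445],(520,360),interpolation=cv2.INTER_CUBIC)
c=cv2.resize(t[150:330,265:385],(480,720),interpolation=cv2.INTER_CUBIC)
cv2.imwrite('pics/c1.png',np.vstack([a,b])[:600]); cv2.imwrite('pics/c2.png',cv2.resize(t[260:325,265:375],(770,455),interpolation=cv2.INTER_CUBIC))
cv2.imwrite('pics/c3.png',cv2.resize(s[205:300,230:385],(775,475),interpolation=cv2.INTER_CUBIC))
E
```

```text
(no output)
```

View pics/c1.png

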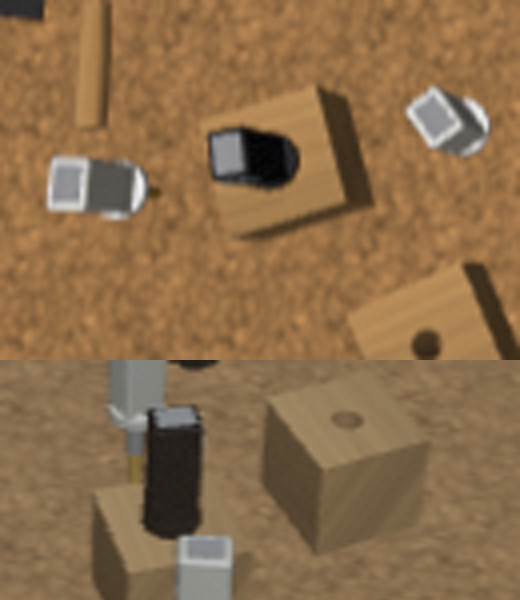

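View pics/c2.png

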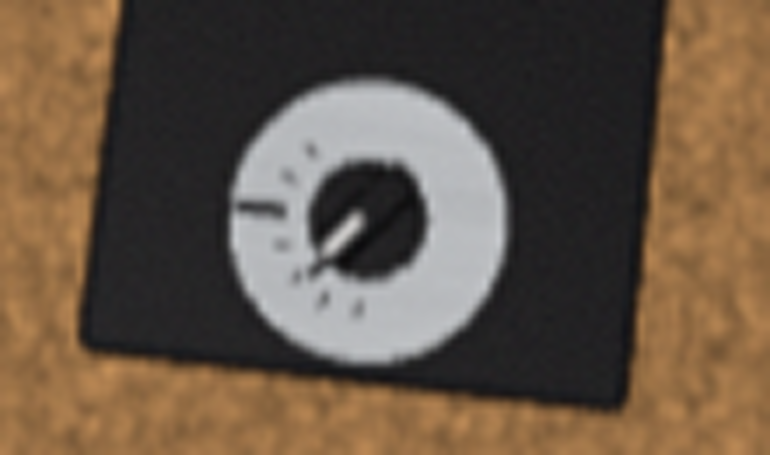

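View pics/c3.png

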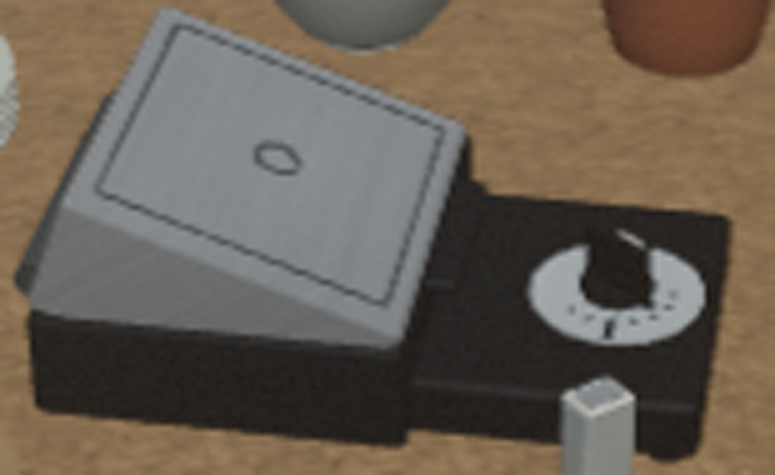

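```bash
cat > fit.py <<'E'
from h import *
import json
from scipy.optimize import least_squares
T=ctrl.get_image('top');S=ctrl.get_image('side')
def I(x,y,z,v): # iron frame->world
    c,s=np.cos(v[2]),np.sin(v[2]);return [v[0]+c*x-s*y,v[1]+s*x+c*y,z]
obs=[(T,(317.7,291.6),(-152,0,46)),(T,(276.7,309.6),(-210,100,45)),(T,(353.6,317.9),(-210,-100,45)),(T,(326.5,209),(45,0,118)),(S,(285.4,236.6),(45,0,118)),(S,(353.4,263.6),(-152,0,46))]
def res(v): return np.concatenate([proj(p,I(*X,v))[0]-u for p,u,X in obs])
r=least_squares(res,[632,-11,-.12]);print('iron',r.x,res(r.x).round(1))
v=r.x;print('knob',I(-152,0,80,v),'spot',I(45,0,118,v))
# probe: handle top centre
ob2=[(T,(172.2,293.5),148),(S,(358.7,309.5),148)]
r2=least_squares(lambda w:np.concatenate([proj(p,[w[0],w[1],z])[0]-u for p,u,z in ob2]),[472,339]);print('probe',r2.x,r2.fun.round(1))
ob3=[(T,(195,276.75),(1,1)),(T,(201.75,306),(1,-1)),(T,(174.25,314.5),(-1,-1))]
def st(w):
    out=[]
    for p,u,c in ob3:
        a=np.array(c)*37.5;  c_,s_=np.cos(w[2]),np.sin(w[2])
        out.append(proj(p,[w[0]+c_*a[0]-s_*a[1],w[1]+s_*a[0]+c_*a[1],70])[0]-u)
    return np.concatenate(out)
best=min([least_squares(st,[478,334,k]) for k in (0.3,-1.27,1.8,3.4)],key=lambda q:q.cost);print('stand',best.x,best.fun.round(1))
E
python3 fit.py; python3 - <<'E'
from h import *
s=cv2.imread('pics/side0.png');t=cv2.imread('pics/top0.png')
cv2.imwrite('pics/c4.png',np.hstack([cv2.resize(t[275:315,155:205],(400,320),interpolation=cv2.INTER_CUBIC),cv2.resize(s[300:345,340:380],(356,400),interpolation=cv2.INTER_CUBIC)[:320]]))
E
```

```text
iron [ 6.30880176e+02 -1.45124811e+01 -1.17640925e-01] [-0.1 -0.5 -1.3  0.2  1.3  0.9 -0.3 -0.6  0.  -0.3 -0.  -0.3]
knob [np.float64(479.9307571157723), np.float64(3.3277234475889568), 80] spot [np.float64(675.5691488741213), np.float64(-19.794120557739053), 118]
probe [470.62001794 336.07513187] [-0.4 -0.4  0.4 -0.7]
stand [469.35733127 332.17102171  -1.27283976] [ 0.1 -0.2  1.  -0.3 -1.1  0.5]
```

View pics/c4.png

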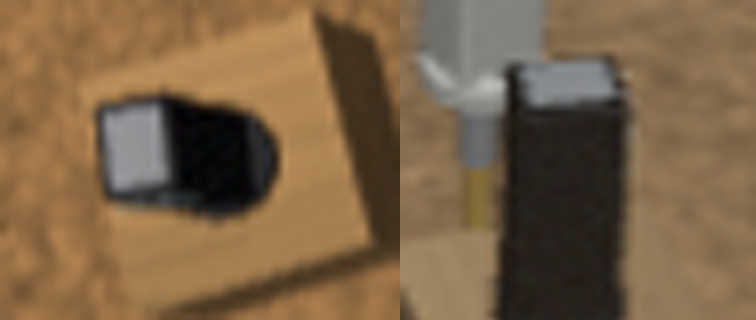

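```bash
cat >> h.py <<'E'
def go(x,y,z,yaw=None):
    s=ctrl.read_state();T=tool(s);d=T[:3,:3].T@(np.array([x,y,z])-T[:3,3])/10
    cy=np.arctan2(T[1,0],T[0,0])
    print('t',s['clock'],'pos',s['eef_pos'].round(1),'yaw',cy.round(4),'W',round(s['width'],1),'F',s['force'].round(1),'\nshift cm',d.round(2),'turn',None if yaw is None else round(-(yaw-cy),3))
E
python3 -c "
from h import *
go(480,3.3,160,0.668)"
```

```text
t 1.6 pos [183.8 623.5 231.3] yaw 1.284 W 85.4 F [-0.1  0.3 -0.2] 
shift cm [-51.1    7.13 -45.95] turn 0.616
```

Request:
{"name": "apply_moves", "arguments": {"motion": [[-25,0,-22.5,0.3,8.5],[-25,0,-22.5,0.3,8.5],[-25,0,-22.5,0.3,8.5],[-25,0,-22.5,0.3,8.5],[-25,0,-22.5,0.3,8.5],[-51.1,0,-45.95,0.616,8.5],[-51.1,0,-45.95,0.616,8.5],[-51.1,0,-45.95,0.616,8.5],[-51.1,0,-45.95,0.616,8.5],[-51.1,0,-45.95,0.616,8.5],[-51.1,0,-45.95,0.616,8.5],[-51.1,7.1,-45.95,0.616,8.5],[-51.1,7.1,-45.95,0.616,8.5],[-51.1,7.1,-45.95,0.616,8.5],[-51.1,7.1,-45.95,0.616,8.5]]}}

```text
clock: 3.48
eef_pos: [481.1, 4.3, 162.0]
tool_rot: [-1.572, -0.003, 0.67]
force: [-0.0, -0.3, -0.3]
width: 84.9
```

```bash
python3 - <<'E'
from h import *
s=ctrl.read_state();T=tool(s)
p=ctrl.get_image('wrist');save(p,'w1')
for q in ['knob_grip','pointer','long_mark']: print(q,[(np.round(d['location'],1),round(d['confidence'],2)) for d in ctrl.mark_of(p,q)])
im=cv2.cvtColor(np.ascontiguousarray(p['image']),cv2.COLOR_RGB2BGR)
c,ss=np.cos(-.1176),np.sin(-.1176)
I=lambda x,y,z:[630.9+c*x-ss*y,-14.5+ss*x+c*y,z]
a=.785
for X in [(-152,0,89),(-152,39,46),(-152-21*np.cos(a),21*np.sin(a),89),(-152+21*np.cos(a),-21*np.sin(a),89),(-210,100,45),(-210,-100,45)]:
    u=proj(p,I(*X),T)[0];print(X,u.round());cv2.drawMarker(im,tuple(int(v) for v in u),(0,0,255),0,12,1)
cv2.imwrite('pics/w1m.png',im);go(479.9,3.3,62,.668)
E
```

```text
knob_grip [(array([481.3,   8.8,  78.5]), 0.85)]
pointer []
long_mark [(array([486.2,  41.8,  48.6]), 0.83)]
(-152, 0, 89) [323. 256.]
(-152, 39, 46) [358. 205.]
(np.float64(-166.8551536525112), np.float64(14.843328803212685), 89) [323. 227.]
(np.float64(-137.1448463474888), np.float64(-14.843328803212685), 89) [323. 284.]
(-210, 100, 45) [364.  88.]
(-210, -100, 45) [191. 271.]
t 3.675 pos [480.7   3.9 161.4] yaw 0.669 W 84.8 F [-0.4 -0.3 -0.9] 
shift cm [-0.12  9.94  0.01] turn 0.001
```

View pics/w1m.png

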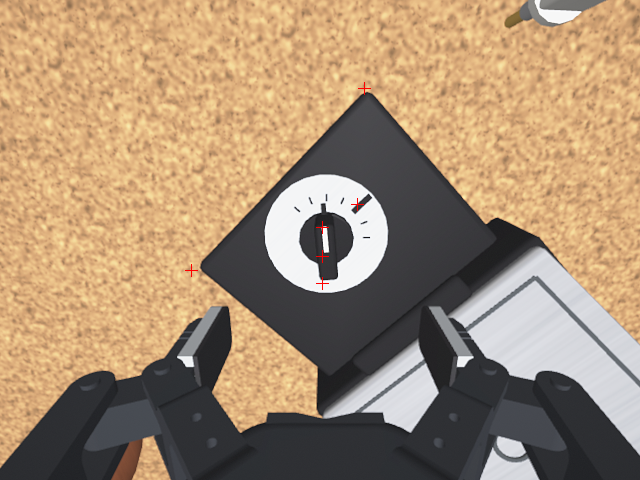

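```bash
python3 - <<'E'
from h import *
from scipy.optimize import least_squares
s=ctrl.read_state();T=tool(s)
p=ctrl.get_image('wrist')
obs=[((326,234),(-152,0,46)),((369,93),(-210,100,45)),((201,267),(-210,-100,45)),((363,203.5),(-152,39,46.5))]
I=lambda x,y,z,v:[v[0]+np.cos(v[2])*x-np.sin(v[2])*y,v[1]+np.sin(v[2])*x+np.cos(v[2])*y,z]
res=lambda v:np.concatenate([proj(p,I(*X,v),T)[0]-u for u,X in obs])
r=least_squares(res,[631,-14,-.12]);v=r.x;print(v,r.fun.round(1),I(-152,0,80,v),I(45,0,118,v),T[:3,:3].round(3))
for a in (.7,.785,.87): print(a,[proj(p,I(-152-k*np.cos(a),k*np.sin(a),89,v),T)[0].round(1) for k in (21,-21)])
go(480,6,62,.668)
E
python3 - <<'E'
import cv2
t=cv2.imread('pics/w1.png');cv2.imwrite('pics/c5.png',cv2.resize(t[165:305,250:400],(750,600*140*5//(140*5)*7//6 if 0 else 700))[:600])
E
```

```text
[ 6.33598917e+02 -1.24457389e+01 -1.21047371e-01] [ 2.2  3.6  2.1 -5.2 -5.1  3.1  0.4  1.1] [np.float64(482.71114543106785), np.float64(5.908562195702228), 80] [np.float64(678.2696389456952), np.float64(-17.87957800670685), 118] [[ 0.784  0.002 -0.62 ]
 [ 0.62   0.     0.784]
 [ 0.002 -1.    -0.001]]
0.7 [array([326.5, 227.1]), array([331.1, 283.7])]
0.785 [array([329.2, 227. ]), array([328.6, 283.8])]
0.87 [array([331.8, 227.2]), array([326.2, 283.7])]
t 3.725 pos [480.5   3.8 161.2] yaw 0.6688 W 85.3 F [ 0.3 -0.2 -0.8] 
shift cm [0.08 9.92 0.21] turn 0.001
```

View pics/c5.png

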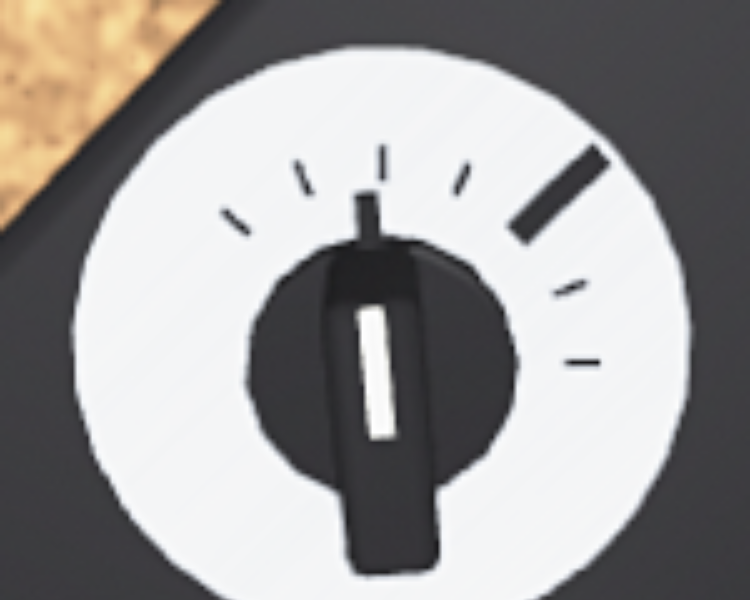

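```bash
python3 -c "
from h import *
go(481.3,5.7,63,.75)"
```

```text
t 3.725 pos [480.5   3.8 161.2] yaw 0.6688 W 85.3 F [ 0.3 -0.2 -0.8] 
shift cm [0.17 9.82 0.11] turn -0.081
```

Request:
{"name": "apply_moves", "arguments": {"motion": [[0.15,4,0.15,-0.08,8.5],[0.15,9.7,0.15,-0.08,6],[0.15,9.7,0.15,-0.08,3],[0.15,9.7,0.15,-0.08,0.5],[0.15,9.7,0.15,-0.08,0.5],[0.15,9.7,0.15,-0.08,0.5],[0.15,9.7,0.15,-0.08,0.5],[0.15,9.7,0.15,-0.08,0.5]]}}

```text
clock: 4.72
eef_pos: [481.9, 5.4, 65.9]
tool_rot: [-1.574, -0.004, 0.748]
force: [-0.6, -0.7, 8.5]
width: 12.8
```

```bash
python3 - <<'E'
from h import *
p=ctrl.get_image('wrist');save(p,'w2');go(481,5.7,63,.75);print(ctrl.read_state()['torque'])
E
```

```text
t 4.775 pos [481.9   5.3  65.9] yaw 0.7477 W 12.9 F [-1.1 -1.   8.5] 
shift cm [-0.04  0.29  0.09] turn -0.002
[-0.13284088  0.24177588  0.02252321]
```

View pics/w2.png

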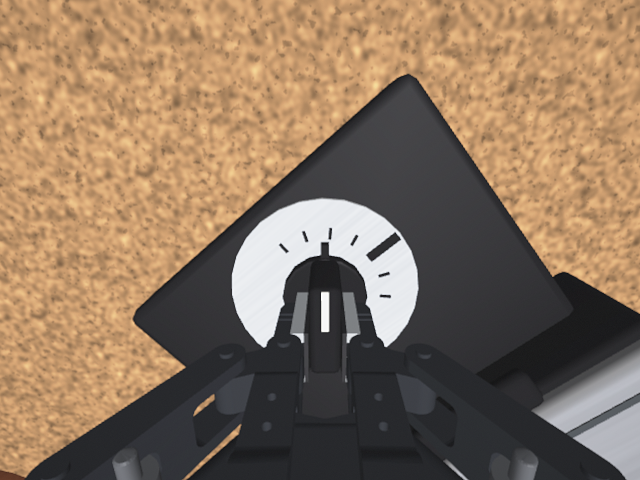

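Request:
{"name": "apply_moves", "arguments": {"motion": [[0,-0.3,0,0,0.5],[0,-0.3,0,0.18,0.5],[0,-0.3,0,0.36,0.5],[0,-0.3,0,0.53,0.5],[0,-0.3,0,0.7,0.5],[0,-0.3,0,0.87,0.5],[0,-0.3,0,0.87,0.5],[0,-0.3,0,0.87,0.5]]}}

```text
clock: 5.78
eef_pos: [481.2, 5.1, 66.1]
tool_rot: [-1.572, -0.002, -0.118]
force: [5.6, -2.5, -21.8]
width: 12.6
```

```bash
python3 - <<'E'
from h import *
p=ctrl.get_image('wrist');save(p,'w3');go(481,5.7,63,-.12);print(ctrl.read_state()['torque'])
E
```

```text
t 5.825 pos [481.2   5.1  66.1] yaw -0.1184 W 12.9 F [  5.2  -2.8 -21.3] 
shift cm [-0.03  0.31  0.06] turn 0.002
[-0.5899079  -1.08575552 -0.02615203]
```

View pics/w3.png

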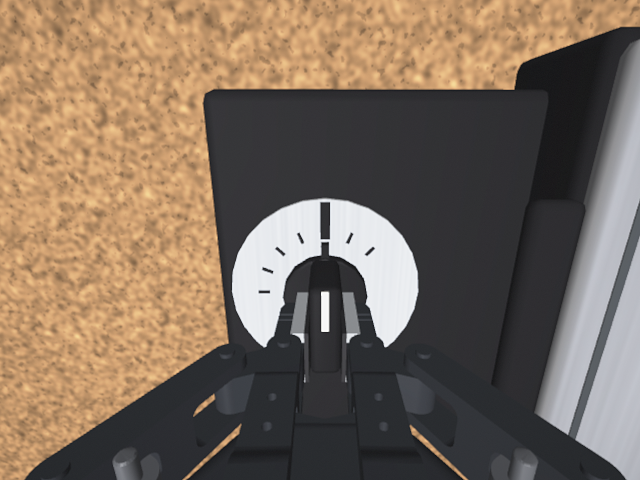

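Request:
{"name": "apply_moves", "arguments": {"motion": [[0,0.25,0,0,0.8],[0,0.25,0,0,3],[0,0.25,0,0,5],[0,0.25,0,0,5],[0,-3,0,0,5.5],[0,-8,0,0,6]]}}

```text
clock: 6.58
eef_pos: [479.0, 5.6, 146.3]
tool_rot: [-1.571, 0.004, -0.122]
force: [0.4, -0.3, -0.8]
width: 60.2
```

```bash
python3 - <<'E'
from h import *
p=ctrl.get_image('wrist');save(p,'w4');go(470.6,336,240,1.66);print(ctrl.read_state()['qpos'].round(2))
E
```

```text
t 6.625 pos [482.6   4.9 152. ] yaw -0.1226 W 59.7 F [0.4 1.2 4.1] 
shift cm [-5.18 -8.78 32.72] turn -1.783
[-0.42  0.56  0.51  2.07 -0.47  0.61  0.3 ]
```

View pics/w4.png

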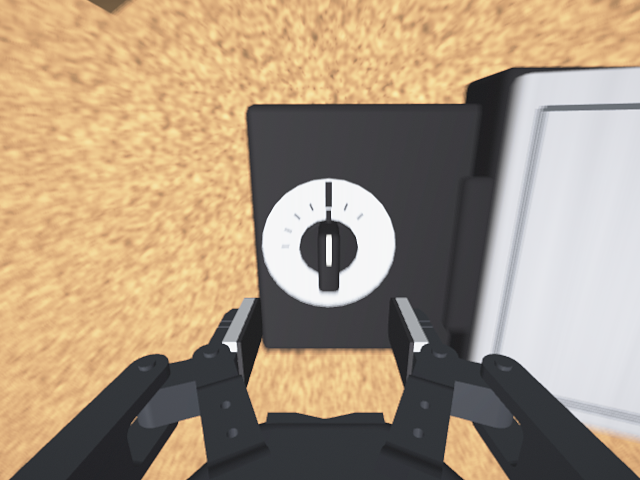

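Request:
{"name": "apply_moves", "arguments": {"motion": [[-0.5,-5,1,-0.1,7],[-0.5,-8.8,3,-0.25,8.5],[-5.2,-8.8,32.7,-0.43,8.5],[-5.2,-8.8,32.7,-0.62,8.5],[-5.2,-8.8,32.7,-0.8,8.5],[-5.2,-8.8,32.7,-0.99,8.5],[-5.2,-8.8,32.7,-1.17,8.5],[-5.2,-8.8,32.7,-1.35,8.5],[-5.2,-8.8,32.7,-1.54,8.5],[-5.2,-8.8,32.7,-1.7,8.5],[-5.2,-8.8,32.7,-1.78,8.5],[-5.2,-8.8,32.7,-1.78,8.5],[-5.2,-8.8,32.7,-1.78,8.5]]}}

```text
clock: 8.25
eef_pos: [468.3, 336.2, 234.2]
tool_rot: [-1.571, 0.0, 1.657]
force: [0.7, 0.5, -0.3]
width: 84.7
```

```bash
python3 - <<'E'
from h import *
s=ctrl.read_state();T=tool(s);p=ctrl.get_image('wrist');save(p,'w5');go(470.6,336,240,1.66);print(ctrl.read_state()['qpos'].round(2))
for q in ['probe','stand']: print(q,[(np.round(d['location'],1),round(d['confidence'],2)) for d in ctrl.mark_of(p,q)])
for d in [(470.6,336,148),(470.6,336,70)]: print(proj(p,d,T))
p=ctrl.get_image('top');save(p,'t5')
E
```

```text
t 8.3 pos [468.4 336.3 234.3] yaw 1.657 W 84.8 F [ 0.   0.  -0.9] 
shift cm [-0.05 -0.57 -0.22] turn -0.003
[-0.73  0.52  0.09  1.73 -0.06  0.9   1.04]
probe [(array([495.6, 218.3,  57.9]), 0.84), (array([457.1, 435.9,  55.2]), 0.77), (array([472. , 337.1,  69.9]), 0.75)]
stand [(array([362.2, 234.5,   2. ]), 0.88), (array([473.3, 335.9,   1.5]), 0.66)]
[[324.07908401 252.93853688]]
[[324.26883912 224.95784558]]
```

View pics/w5.png

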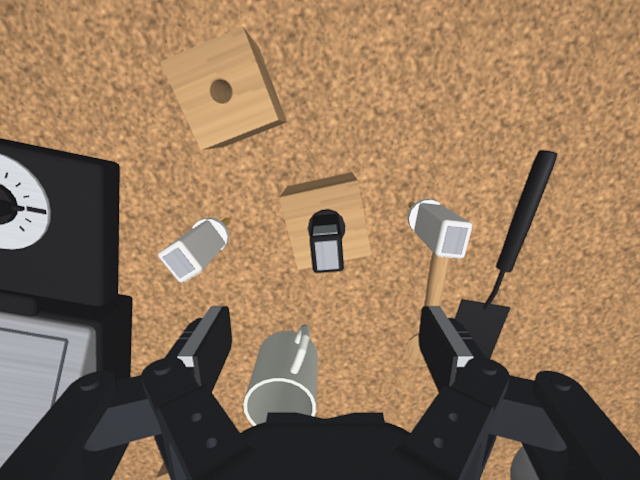

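```bash
python3 - <<'E'
from h import *
go(473,337.5,104,1.74)
E
```

```text
t 8.45 pos [468.4 336.4 234.3] yaw 1.6576 W 85.0 F [-0.3 -0.7 -0.1] 
shift cm [ 0.07 13.03 -0.47] turn -0.082
```

Request:
{"name": "apply_moves", "arguments": {"motion": [[0.1,4,-0.5,-0.08,8.5],[0.1,9,-0.5,-0.08,8.5],[0.1,13,-0.5,-0.08,8.5],[0.1,13,-0.5,-0.08,6],[0.1,13,-0.5,-0.08,3.5]]}}

```text
clock: 9.07
eef_pos: [474.2, 338.4, 105.6]
tool_rot: [-1.573, -0.001, 1.738]
force: [-0.1, 0.4, -0.0]
width: 51.3
```

```bash
python3 - <<'E'
from h import *
p=ctrl.get_image('wrist');save(p,'w6');go(473,337.5,104,1.74)
E
```

```text
t 9.125 pos [474.6 338.7 106.2] yaw 1.7379 W 43.5 F [-0.7 -0.8  0.2] 
shift cm [-0.09  0.22  0.17] turn -0.002
```

View pics/w6.png

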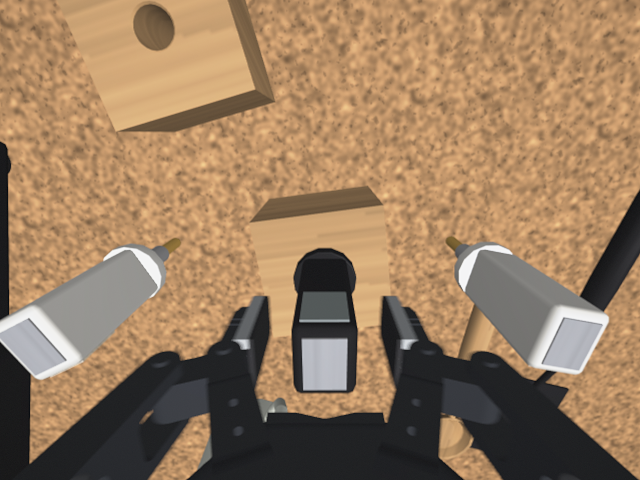

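```bash
python3 - <<'E'
from h import *
T=tool(ctrl.read_state());p=ctrl.get_image('wrist')
for z in(-15,0,15): print(proj(p,(T@[0,-42.5,z,1])[:3],T), proj(p,(T@[0,27,z,1])[:3],T))
E
```

```text
[[324.35642768 401.87097798]] [[324.52670196 308.98471934]]
[[324.34532027 369.01072906]] [[324.5238662 285.3986098]]
[[324.33330065 333.45181552]] [[324.52088222 260.57956264]]
```

Request:
{"name": "apply_moves", "arguments": {"motion": [[0,0,0.2,0,1],[0,0,0.2,0,1],[0,0,0.2,0,1],[0,0,0.2,0,1],[0,0,0.2,0,1],[0,0,0.2,0,1],[0,-1,0.2,0,1],[0,-2.5,0.2,0,1],[0,-4.5,0.2,0,1],[0,-4.5,0.2,0,1]]}}

```text
clock: 10.42
eef_pos: [472.3, 338.3, 151.3]
tool_rot: [-1.574, -0.002, 1.738]
force: [-0.2, 0.0, -0.7]
width: 23.6
```

```bash
python3 - <<'E'
from h import *
p=ctrl.get_image('side');save(p,'s7');go(473,337.5,104,1.74)
t=cv2.imread('pics/s7.png');cv2.imwrite('pics/s7c.png',cv2.resize(t[240:390,270:470],(800,600),interpolation=cv2.INTER_CUBIC))
E
```

```text
t 10.475 pos [471.6 337.8 150.2] yaw 1.7381 W 23.3 F [-1.   0.1 -2.2] 
shift cm [-0.06  4.62 -0.12] turn -0.002
```

View pics/s7c.png

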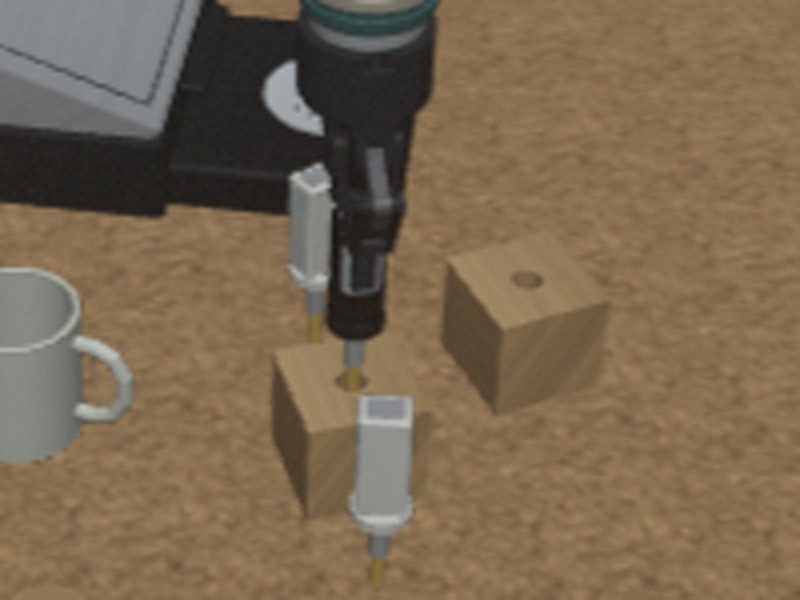

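Request:
{"name": "apply_moves", "arguments": {"motion": [[0,0.2,0.5,0,1],[0,0.3,1,0,1],[0,0.3,1.5,0,1],[0,0.3,2,0,1],[0,0.3,2.5,0,1],[0,0.3,3,0,1],[0,0.3,3,0,1]]}}

```text
clock: 11.35
eef_pos: [444.6, 332.8, 146.6]
tool_rot: [-1.577, -0.001, 1.737]
force: [4.5, 1.0, -0.8]
width: 23.8
```

```bash
python3 - <<'E'
from h import *
p=ctrl.get_image('side');save(p,'s8');go(473,337.5,104,1.74)
t=cv2.imread('pics/s8.png');cv2.imwrite('pics/s8c.png',cv2.resize(t[240:390,270:470],(800,600),interpolation=cv2.INTER_CUBIC))
E
```

```text
t 11.4 pos [444.6 332.9 146.6] yaw 1.7374 W 23.7 F [ 5.  -0.7 -0.1] 
shift cm [-0.02  4.28 -2.85] turn -0.003
```

View pics/s8c.png

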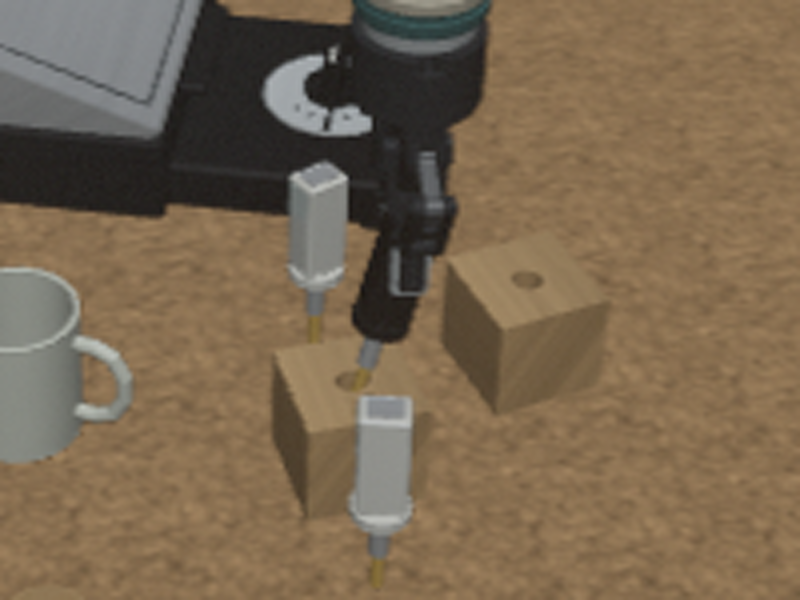

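Request:
{"name": "apply_moves", "arguments": {"motion": [[0,0,0.4,0,1],[0,0,0.8,0,1],[0,0,1.2,0,1],[0,0,1.2,0,1]]}}

```text
clock: 11.9
eef_pos: [432.9, 331.2, 146.7]
tool_rot: [-1.577, -0.002, 1.737]
force: [6.0, 0.1, 0.8]
width: 23.4
```

```bash
python3 - <<'E'
from h import *
p=ctrl.get_image('side');save(p,'s9');go(473,337.5,104,1.74)
t=cv2.imread('pics/s9.png');cv2.imwrite('pics/s9c.png',cv2.resize(t[270:370,330:430],(600,600),interpolation=cv2.INTER_CUBIC))
E
```

```text
t 11.95 pos [432.9 331.3 146.8] yaw 1.7375 W 23.4 F [4.7 1.  0.4] 
shift cm [-0.06  4.3  -4.03] turn -0.003
```

View pics/s9c.png

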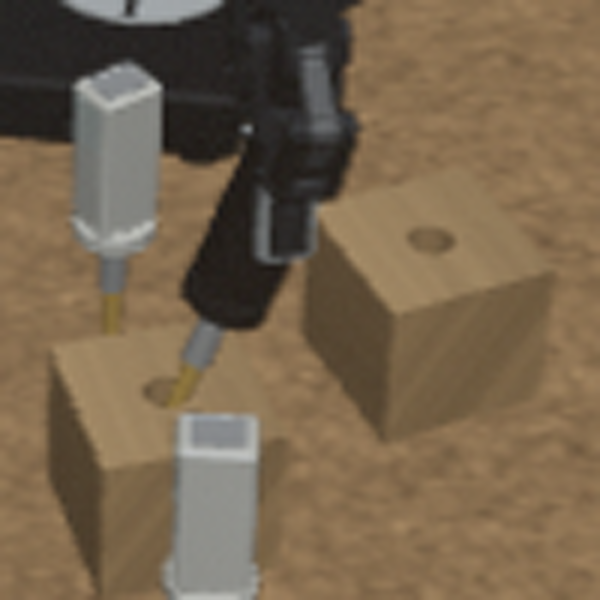

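Request:
{"name": "apply_moves", "arguments": {"motion": [[0,-1.5,0,0,1],[0,-4,0,0,1],[0,-8,0,0,1],[0,-8,0,0,1],[0,-8,0,0,1],[0,-8,0,0,1]]}}

```text
clock: 12.7
eef_pos: [428.8, 329.8, 225.0]
tool_rot: [-1.568, 0.002, 1.738]
force: [0.4, -0.1, -1.8]
width: 23.4
```

```bash
python3 - <<'E'
from h import *
p=ctrl.get_image('side');save(p,'s10');go(473,337.5,104,1.74)
for q in ['probe','tip']: print(q,[(np.round(d['location'],1),round(d['confidence'],2)) for d in ctrl.mark_of(p,q)])
p=ctrl.get_image('top');save(p,'t10')
for q in ['probe','tip']: print(q,[(np.round(d['location'],1),round(d['confidence'],2)) for d in ctrl.mark_of(p,q)])
p=ctrl.get_image('wrist');save(p,'w10')
for q in ['probe','tip']: print(q,[(np.round(d['location'],1),round(d['confidence'],2)) for d in ctrl.mark_of(p,q)])
t=cv2.imread('pics/s10.png');cv2.imwrite('pics/s10c.png',cv2.resize(t[250:350,330:430],(600,600),interpolation=cv2.INTER_CUBIC))
E
```

```text
t 12.75 pos [429.  329.9 225. ] yaw 1.7381 W 23.2 F [ 0.  -0.6 -1. ] 
shift cm [ 0.03 12.09 -4.49] turn -0.002
probe [(array([449.9, 335.9, 194. ]), 0.9), (array([460.5, 435. ,  59.1]), 0.88), (array([495.8, 222. ,  57. ]), 0.7)]
tip [(array([453.9, 437.3,  -1.8]), 0.61), (array([493. , 220.5,   0.7]), 0.61), (array([461.4, 335.9, 139.1]), 0.47), (array([480.8,  33.6,  54.6]), 0.22)]
probe [(array([494.6, 223.4,  57.2]), 0.82), (array([445.5, 333.1, 190.4]), 0.58)]
tip []
probe [(array([495.6, 220.6,  56.2]), 0.96), (array([449.5, 333.9, 193.1]), 0.82), (array([455.5, 435.9,  57.5]), 0.82)]
tip [(array([492.8, 222.1,   0.9]), 0.48), (array([455.2, 437. ,  -4.9]), 0.41), (array([ 6.32e+02, -1.06e+01, -6.00e-01]), 0.28)]
```

View pics/s10c.png

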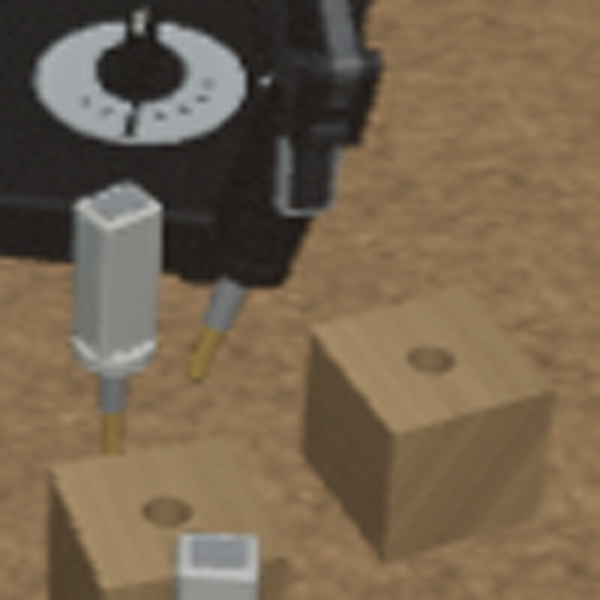

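View pics/w10.png

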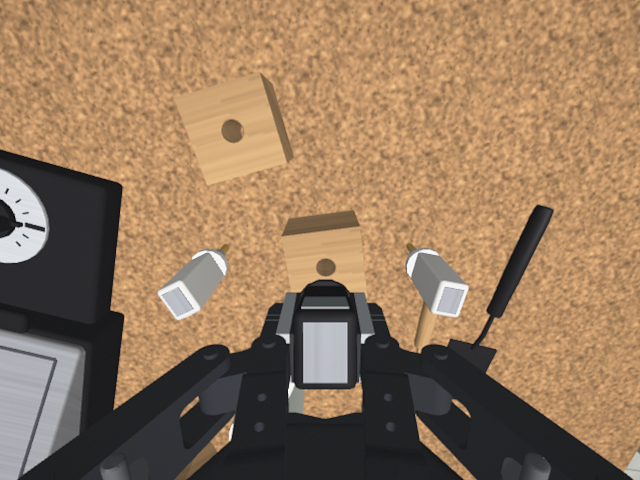

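```bash
python3 - <<'E'
from h import *
from scipy.optimize import least_squares
s=ctrl.read_state();T=tool(s);p=ctrl.get_image('side')
def pts(v): # tip y,z tool; theta: handle leans to +z tool
    tip=np.array([0,v[0],v[1]]); ax=np.array([0,-np.cos(v[2]),np.sin(v[2])])
    L=[tip,tip+28*ax]; return [(T@np.r_[q,1])[:3] for q in L],tip,ax
obs=[(362.7,313.3),(364.7,305)]
r=least_squares(lambda v:np.concatenate([proj(p,q)[0]-o for q,o in zip(pts(v)[0],obs)]),[85,-25,.35])
P,tip,ax=pts(r.x);print(r.x,np.degrees(r.x[2]),r.fun.round(2),P)
print('axis at grasp height', tip+ax*(r.x[0]+18.7)/np.cos(r.x[2]))
# overlay for theta 15,20,25 through (0,-18.7,0), 111 length
im=cv2.imread('pics/s10.png');im=cv2.resize(im[250:350,330:430],(600,600),interpolation=cv2.INTER_CUBIC)
for th,c in((17,(255,0,0)),(20,(0,255,0)),(23,(0,0,255))):
    a=np.array([0,-np.cos(np.radians(th)),np.sin(np.radians(th))])
    q=[(T@np.r_[np.array([0,-18.7,0])-a*l,1])[:3] for l in(0,113)]
    u=[tuple(int(k) for k in (proj(p,x)[0]-[330,250])*6) for x in q];cv2.line(im,u[0],u[1],c,1)
cv2.imwrite('pics/s10o.png',im)
E
```

```text
[ 93.24232585 -32.33605466   0.13350669] 7.649369799823894 [-0.02  0.62  0.02 -0.61] [array([461.81631821, 335.81089511, 132.93797629]), array([458.1460488 , 335.19341563, 160.68951393])]
axis at grasp height [  0.         -18.7        -17.30157404]
```

View pics/s10o.png

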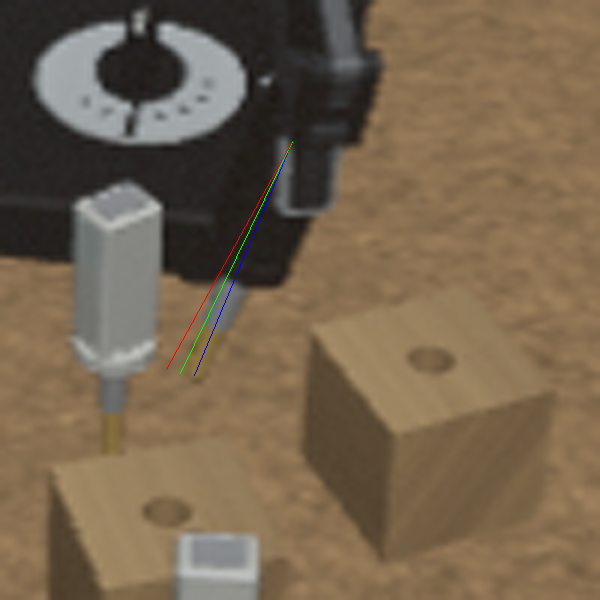

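```bash
python3 - <<'E'
from h import *
go(630,-13,290,1.452)
E
```

```text
t 13.2 pos [429.9 330.5 226.2] yaw 1.738 W 23.6 F [ 0.9 -0.  -0.3] 
shift cm [-37.2   -6.38 -14.01] turn 0.286
```

Request:
{"name": "apply_moves", "arguments": {"motion": [[0,-4,0,0,1],[0,-8,0,0,1],[-5,-8,-2,0.1,1],[-10,-8,-3.8,0.2,1],[-15,-8,-5.6,0.286,1],[-20,-8,-7.5,0.286,1],[-25,-8,-9.4,0.286,1],[-30,-8,-11.2,0.286,1],[-35,-8,-13.1,0.286,1],[-37.2,-8,-14,0.286,1],[-37.2,-8,-14,0.286,1],[-37.2,-8,-14,0.286,1],[-37.2,-8,-14,0.286,1]]}}

```text
clock: 14.82
eef_pos: [629.4, -10.8, 306.4]
tool_rot: [-1.57, -0.001, 1.455]
force: [0.9, -0.4, -1.1]
width: 23.6
```

```bash
python3 - <<'E'
from h import *
s=ctrl.read_state();p=ctrl.get_image('side');save(p,'s11');go(630,-13,290,1.452)
for q in ['probe','tip','spot','lid','pointer']: print(q,[(np.round(d['location'],1),round(d['confidence'],2)) for d in ctrl.mark_of(p,q)])
t=cv2.imread('pics/s11.png');cv2.imwrite('pics/s11c.png',cv2.resize(t[130:250,240:400],(800,600),interpolation=cv2.INTER_CUBIC))
E
```

```text
t 14.875 pos [629.5 -11.1 306.4] yaw 1.4546 W 23.4 F [ 0.3 -0.3 -1.8] 
shift cm [-0.18  1.64 -0.07] turn 0.003
probe [(array([460.5, 433.3,  60.4]), 0.85), (array([650.6, -13.1, 271.9]), 0.81), (array([527.3, 552.7,  -1. ]), 0.62)]
tip [(array([660.2, -16.3, 217.6]), 0.56), (array([455. , 436.8,   2.4]), 0.37), (array([495.2, 218.7,   2.3]), 0.36)]
spot [(array([676.8, -19.6, 118.9]), 0.98), (array([ 4.766e+02,  3.401e+02, -3.000e-01]), 0.37)]
lid [(array([673. , -17.5, 115.8]), 0.71), (array([527.1, 553.1,  -2.2]), 0.28), (array([485.8,  48.3,  46.6]), 0.21)]
pointer [(array([479.1,  33.1,  53.8]), 0.54)]
```

View pics/s11c.png

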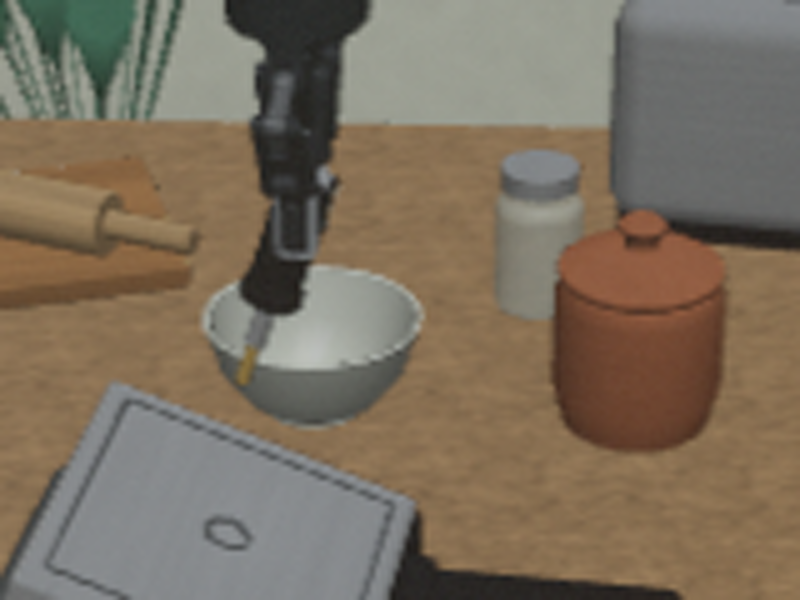

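```bash
python3 - <<'E'
import cv2
t=cv2.imread('pics/s11.png');cv2.imwrite('pics/s11d.png',cv2.resize(t[160:210,275:325],(800,800),interpolation=cv2.INTER_LANCZOS4)[200:800])
E
```

```text
(no output)
```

View pics/s11d.png

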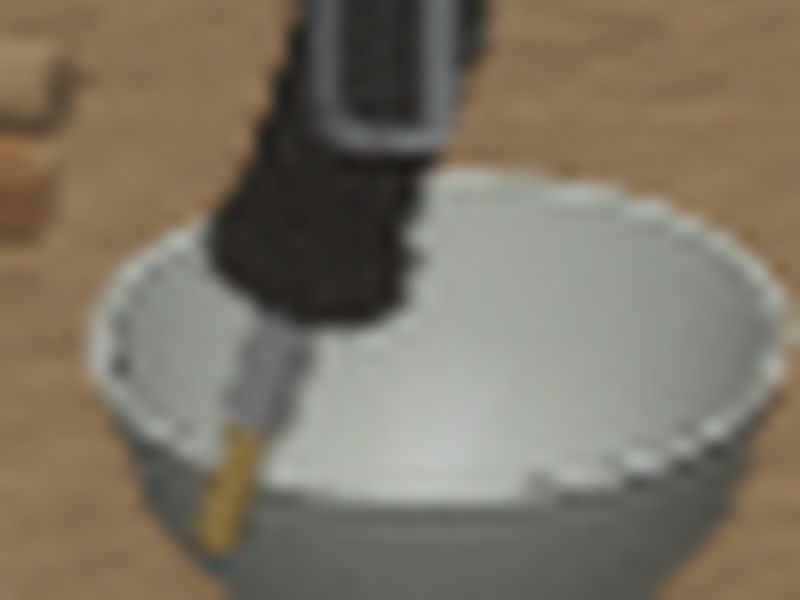

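```bash
python3 - <<'E'
from h import *
from scipy.optimize import least_squares
s=ctrl.read_state();T=tool(s);p=ctrl.get_image('side')
o=lambda x,y:(275+x/16,172.5+y/16)
for th in (10,13,16,20,23):
    a=np.radians(th);ax=np.array([0,-np.cos(a),np.sin(a)])
    f=lambda v:np.concatenate([proj(p,(T@np.r_[np.array([0,v[0],v[1]])+l*ax,1])[:3])[0]-u for l,u in((0,o(213,552)),(28,o(245,428)),(47,o(287,318)))])
    r=least_squares(f,[90,-30]);tip=np.array([0,*r.x]);q=[(proj(p,(T@np.r_[tip+l*ax,1])[:3])[0]-[275,172.5])*16 for l in(0,28,47,100)]
    print(th,r.x,'rms px',np.sqrt((r.fun**2).mean()).round(2),np.round(q).tolist(),'z at grasp',(tip+ax*(r.x[0]+18.7)/np.cos(a))[2], 'tip-grasp len',(r.x[0]+18.7)/np.cos(a))
E
```

```text
10 [ 91.60179443 -31.83486497] rms px 0.72 [[228.0, 557.0], [251.0, 418.0], [267.0, 323.0], [312.0, 49.0]] z at grasp -12.385682589757472 tip-grasp len 112.00337739873432
13 [ 91.33742098 -33.13004946] rms px 0.53 [[220.0, 555.0], [252.0, 419.0], [273.0, 324.0], [335.0, 55.0]] z at grasp -7.725909123375633 tip-grasp len 112.93185716156651
16 [ 91.00582595 -34.40984296] rms px 0.42 [[213.0, 553.0], [252.0, 419.0], [280.0, 326.0], [357.0, 62.0]] z at grasp -2.9522035763851413 tip-grasp len 114.12690884625609
20 [ 90.46078443 -36.08605802] rms px 0.5 [[203.0, 549.0], [253.0, 419.0], [288.0, 329.0], [387.0, 72.0]] z at grasp 3.6452182592540012 tip-grasp len 116.16648041304236
23 [ 89.97632288 -37.31598939] rms px 0.68 [[196.0, 546.0], [254.0, 419.0], [294.0, 332.0], [408.0, 82.0]] z at grasp 8.814372793731707 tip-grasp len 118.06165113982705
```

```bash
python3 - <<'E'
from h import *
go(636.6,-14,222.8,1.452)
E
```

```text
t 15.175 pos [629.9 -12.8 306.4] yaw 1.4523 W 23.6 F [ 0.9 -0.6 -0.9] 
shift cm [-0.04  8.36 -0.68] turn 0.0
```

Request:
{"name": "apply_moves", "arguments": {"motion": [[0,2.5,-0.7,0,1],[0,5,-0.7,0,1],[0,7,-0.7,0,1],[0,8.3,-0.7,0,1],[0,8.3,-0.7,0,1],[0,8.3,-0.7,0,1]]}}

```text
clock: 15.92
eef_pos: [637.5, -14.0, 224.2]
tool_rot: [-1.572, -0.0, 1.452]
force: [-0.1, 0.7, -0.7]
width: 23.4
```

```bash
python3 - <<'E'
from h import *
s=ctrl.read_state();p=ctrl.get_image('side');save(p,'s12');go(630,-13,290,1.452)
for q in ['probe','tip','spot']: print(q,[(np.round(d['location'],1),round(d['confidence'],2)) for d in ctrl.mark_of(p,q)])
p=ctrl.get_image('wrist');save(p,'w12')
for q in ['probe','tip','spot']: print(q,[(np.round(d['location'],1),round(d['confidence'],2)) for d in ctrl.mark_of(p,q)])
t=cv2.imread('pics/s12.png');cv2.imwrite('pics/s12c.png',cv2.resize(t[185:255,245:325],(800,700),interpolation=cv2.INTER_LANCZOS4)[:600])
E
```

```text
t 15.975 pos [637.6 -14.  224.3] yaw 1.4519 W 23.3 F [-0.   0.4 -1. ] 
shift cm [ 0.01 -6.57  0.75] turn -0.0
probe [(array([493. , 224.8,  57.9]), 0.95), (array([458.7, 433.7,  59.4]), 0.58)]
tip [(array([457.6, 434. ,   2.3]), 0.59), (array([670.4, -18.3, 135.2]), 0.41), (array([492.1, 219.9,   0.6]), 0.35)]
spot [(array([676. , -21.5, 119.4]), 0.83)]
probe [(array([496. , 221.8,  60.4]), 0.84), (array([657.7, -15.4, 193.8]), 0.61)]
tip [(array([ 651.6, -374.8,   -2.3]), 0.62), (array([ 4.900e+02,  2.241e+02, -1.000e-01]), 0.57)]
spot [(array([675.7, -20.9, 115.6]), 0.73)]
```

View pics/s12c.png

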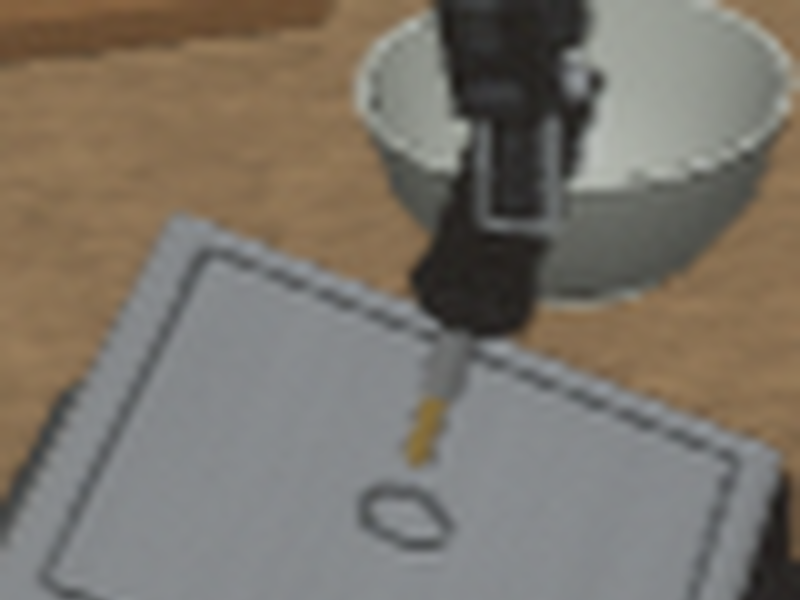

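View pics/w12.png

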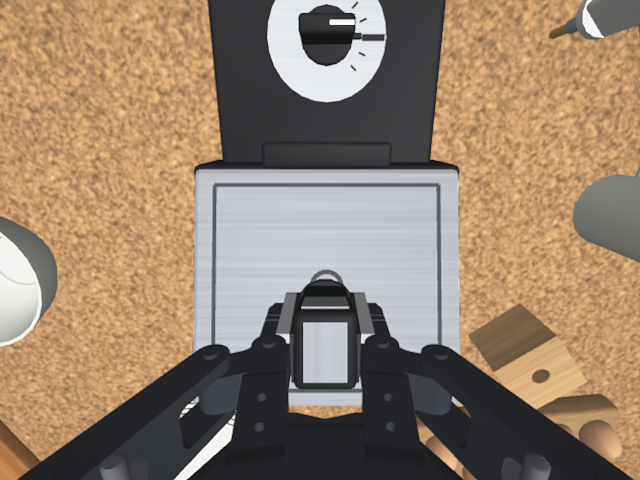

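```bash
python3 - <<'E'
from h import *
from scipy.optimize import least_squares
s=ctrl.read_state();T=tool(s);p=ctrl.get_image('side')
sp=np.array([676.5,-18.7,118]);print(proj(p,sp))
for yo in(-3,0,3):
  def f(v): return proj(p,sp+T[:3,:3]@[yo,v[0],v[1]])[0]-proj(p,sp)[0]-(np.array([286.7,231.2])-[285.6,236.6])
  r=least_squares(f,[0,0]);print(yo,r.x)   # tip minus spot in tool y,z
E
```

```text
[[285.06376273 236.46839263]]
-3 [-16.55942104   3.11230209]
0 [-18.44379357   3.81687321]
3 [-20.32816613   4.52144434]
```

Request:
{"name": "apply_moves", "arguments": {"motion": [[0,0.7,-0.2,0,1],[0,1.4,-0.4,0,1],[0,1.4,-0.4,0,1],[0,1.4,-0.4,0,1]]}}

```text
clock: 16.88
eef_pos: [640.8, -14.4, 209.1]
tool_rot: [-1.571, 0.0, 1.452]
force: [0.2, 0.0, -1.6]
width: 23.4
```

```bash
python3 - <<'E'
from h import *
F=[];Z=[]
for i in range(3):
    s=ctrl.read_state();F.append(s['force']);Z.append(s['eef_pos']);p=ctrl.get_image('side')
save(p,'s13');print(np.mean(F,0),np.mean(Z,0))
t=cv2.imread('pics/s13.png');cv2.imwrite('pics/s13c.png',cv2.resize(t[200:250,255:315],(720,600),interpolation=cv2.INTER_LANCZOS4))
E
```

```text
[-0.11634522  0.03370221 -1.11725541] [640.89784396 -14.38211534 209.2919488 ]
```

View pics/s13c.png

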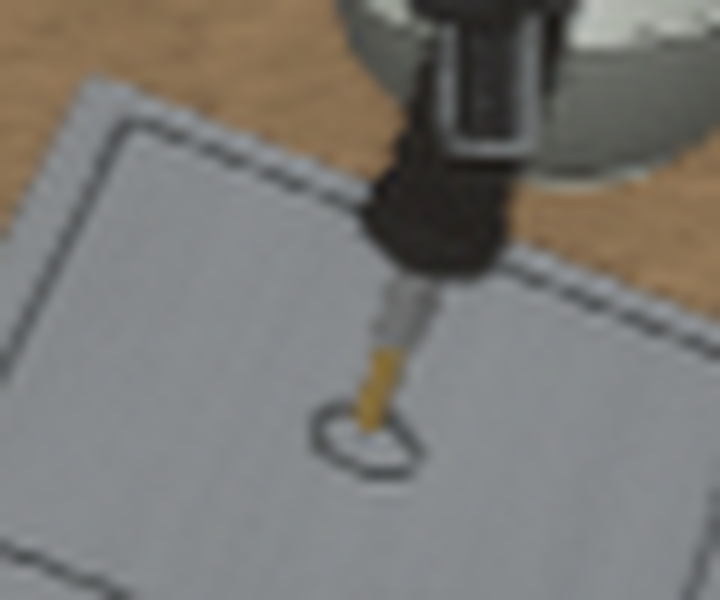

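Request:
{"name": "apply_moves", "arguments": {"motion": [[0,0.2,-0.05,0,1],[0,0.35,-0.1,0,1],[0,0.5,-0.15,0,1],[0,0.5,-0.15,0,1],[0,0.5,-0.15,0,1]]}}

```text
clock: 17.65
eef_pos: [642.4, -14.5, 204.4]
tool_rot: [-1.571, -0.0, 1.452]
force: [0.2, 0.0, -0.1]
width: 23.3
```

```bash
python3 - <<'E'
from h import *
F=[];Z=[]
for i in range(4):
    s=ctrl.read_state();F.append(s['force']);Z.append(s['eef_pos']);p=ctrl.get_image('side')
print(np.mean(F,0),np.mean(Z,0))
E
```

```text
[ 0.15145235  0.39685875 -0.00623113] [642.37960975 -14.51995559 204.39324134]
```

Request:
{"name": "apply_moves", "arguments": {"motion": [[0,0.2,-0.07,0,1],[0,0.4,-0.14,0,1],[0,0.4,-0.14,0,1],[0,0.4,-0.14,0,1],[0,0.4,-0.14,0,1]]}}

```text
clock: 18.48
eef_pos: [643.7, -14.7, 200.4]
tool_rot: [-1.571, -0.0, 1.452]
force: [-0.5, 0.5, 1.7]
width: 23.3
```

```bash
python3 - <<'E'
from h import *
F=[];Z=[]
for i in range(6):
    s=ctrl.read_state();F.append(s['force']);Z.append(s['eef_pos']);p=ctrl.get_image('side')
save(p,'s14');print(np.mean(F,0),np.mean(Z,0),np.abs(s['qd']).max(),s['width'],s['clock'])
t=cv2.imread('pics/s14.png');cv2.imwrite('pics/s14c.png',cv2.resize(t[200:250,255:315],(720,600),interpolation=cv2.INTER_LANCZOS4))
for q in ['tip','spot','probe','pointer']: print(q,[(np.round(d['location'],1),round(d['confidence'],2)) for d in ctrl.mark_of(p,q)])
p=ctrl.get_image('wrist');save(p,'w14')
E
```

```text
[-0.46121428  0.35371044  1.15590423] [643.71951503 -14.69492308 200.3463937 ] 0.0014866971788835607 23.72215691019927 18.725
tip [(array([585.9, 476. ,  -1.8]), 0.72), (array([494.4, 218.4,   4.9]), 0.45), (array([454.8, 438.2,   2.2]), 0.44)]
spot [(array([677.1, -21.1, 117.1]), 0.56)]
probe [(array([494.6, 221.7,  58.6]), 0.84), (array([454.8, 434.3,  58.8]), 0.83), (array([664.8, -16. , 167.4]), 0.74), (array([481.5,  33. ,  55.1]), 0.48), (array([673.3, 304.7,   1.8]), 0.48)]
pointer [(array([481.2,  34.6,  57.6]), 0.67)]
```

View pics/s14c.png

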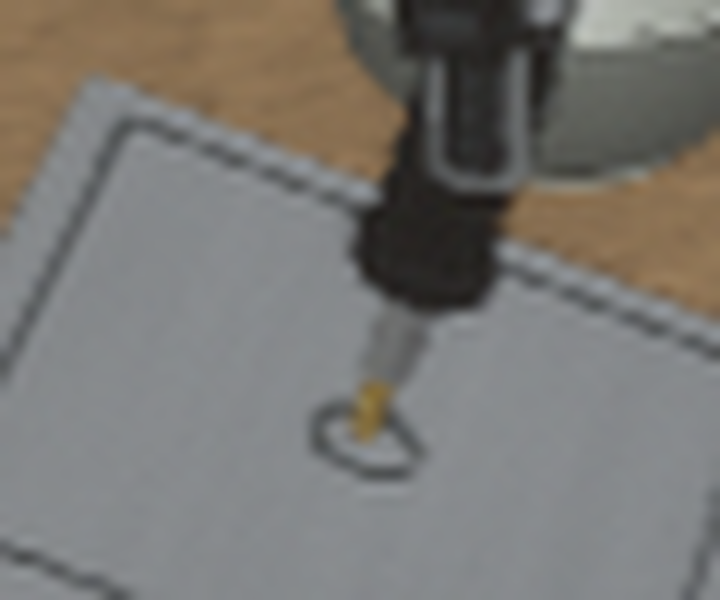

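View pics/w14.png

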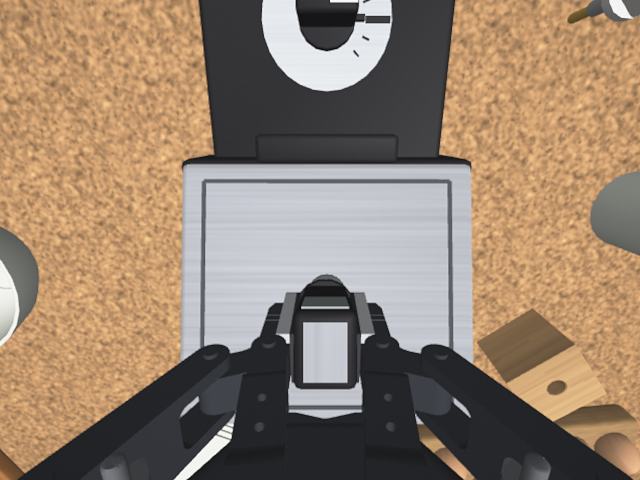

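```bash
python3 - <<'E'
from h import *
s=ctrl.read_state();T=tool(s);p=ctrl.get_image('wrist');q=ctrl.get_image('side')
sp=np.array([676.5,-19,118]);t=(np.linalg.inv(T)@np.r_[sp,1])[:3];print('spot in tool',t)
for th in(10,12,14,16,18,20,22):
    a=np.radians(th);ax=np.array([0,-np.cos(a),np.sin(a)]);pz=np.array([0,np.sin(a),np.cos(a)])
    for c in [7]:
        o=t+ax*(58-c); top=o+78*ax
        u=[proj(p,(T@np.r_[top+k*pz,1])[:3],T)[0].round(1).tolist() for k in(-15,0,15)]
        g=o+ax*(-(-18.7-o[1])/np.cos(a))
        sl=[((proj(q,(T@np.r_[t+l*ax,1])[:3])[0]-[255,200])*12).round().tolist() for l in(0,21,40,90)]
        print(th,'top face front/ctr/back',u,'axis z at grasp y',(o+ax*(o[1]+18.7)/np.cos(a))[2].round(1),'side',sl)
E
python3 - <<'E'
import cv2
t=cv2.imread('pics/w14.png');cv2.imwrite('pics/w14c.png',cv2.resize(t[265:405,265:390],(536,600)))
E
```

```text
spot in tool [ -0.39326451  82.28385478 -33.07549961]
10 top face front/ctr/back [[323.5, 434.2], [323.5, 397.3], [323.5, 359.0]] axis z at grasp y -15.3 side [[361.0, 437.0], [373.0, 364.0], [384.0, 297.0], [414.0, 117.0]]
12 top face front/ctr/back [[323.5, 424.1], [323.5, 385.8], [323.5, 346.5]] axis z at grasp y -11.6 side [[361.0, 437.0], [376.0, 365.0], [390.0, 299.0], [427.0, 120.0]]
14 top face front/ctr/back [[323.5, 413.4], [323.5, 374.0], [323.5, 333.9]] axis z at grasp y -7.9 side [[361.0, 437.0], [379.0, 366.0], [396.0, 300.0], [440.0, 124.0]]
16 top face front/ctr/back [[323.5, 402.4], [323.5, 362.0], [323.5, 321.2]] axis z at grasp y -4.1 side [[361.0, 437.0], [382.0, 367.0], [401.0, 302.0], [453.0, 128.0]]
18 top face front/ctr/back [[323.5, 390.9], [323.5, 349.7], [323.5, 308.5]] axis z at grasp y -0.3 side [[361.0, 437.0], [385.0, 368.0], [407.0, 304.0], [466.0, 133.0]]
20 top face front/ctr/back [[323.5, 379.0], [323.5, 337.3], [323.5, 295.8]] axis z at grasp y 3.7 side [[361.0, 437.0], [388.0, 369.0], [412.0, 306.0], [479.0, 138.0]]
22 top face front/ctr/back [[323.5, 366.8], [323.5, 324.8], [323.5, 283.3]] axis z at grasp y 7.7 side [[361.0, 437.0], [391.0, 370.0], [418.0, 308.0], [492.0, 143.0]]
```

View pics/w14c.png

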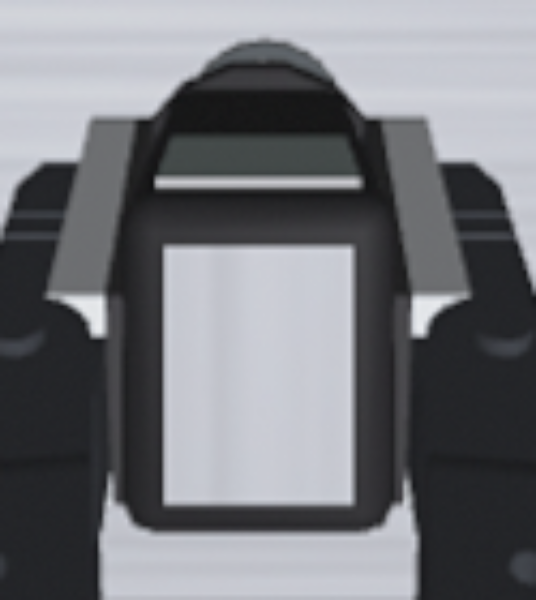

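```bash
python3 - <<'E'
from h import *
s=ctrl.read_state();print(s['clock'],s['force'].round(1),s['width']);print(ctrl.finish_job())
E
```

```text
19.125 [-0.4  0.7  0.9] 23.35809181759718
the job is handed in; nothing more can be done
None
```

I handed the job in at 19.1 s, with the thermometer held in the gripper and its tip pressed inside the ring on the lid. `finish_job` gives no verdict, so everything below is from my own last checks.

- **Knob:** I turned it about 0.87 rad clockwise. In the last wrist picture its pointer was still on the long mark.
- **Thermometer:** I took the black one from the leftmost stand. The moves cannot tilt the tool, so before lifting it clear I leaned its rod on the rim of the stand's hole. That pivoted it in the fingers towards square to the lid.
- **Tip position:** In the last side picture the tip is about half a pixel (roughly 1 mm) from the ring's centre.
- **Squareness:** The tilt should be 20°, within 8°. The handle's top face in the wrist picture gives about 18°, and the stem in the side picture about 16°. The trained networks were scattered, from about 10 to 22°.
- **Pressing:** The force rose by about 2.3 N from free, which puts the rod about 7 mm in. The visible rod length suggested about 9 mm in. Both are inside the allowed 2 to 12.5 mm.
- **Rest of the scene:** At the end the arm was still and the grip closed at 23 mm. I did not see any bystander touched, but I made no separate check of them at the end.

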